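# Pin a loose starwheel to its drive seat

### The arm

A 6-joint arm with a two-finger parallel gripper is mounted at the origin on the work surface. World frame = base frame: x ahead of the robot, y to its left, z up, the work surface at z = 0. Lengths are in mm, angles in rad, forces in N, time in s.
With the tool pointing down it reaches from about 325 to 900 mm from the base axis. Payload 6.1 kg.
Tool frame: the origin (TCP) lies midway between the tips of the shut fingers; the grasp point (between the pads) lies 19 mm behind it; z points along the fingers, y is the line along which they close (so a half turn about z gives the same grasp; the last joint's range is limited). The gripper opens to 85 mm and grips with 20 to 120 N. Pads are 22 mm wide; open, the fingers measure 114 mm over their backs; the gripper's body (76 mm by 85 mm) begins 54 mm behind the grasp point. The pads swing forward as they close: fully open they stand 13 mm farther back than shut.
Start: joints at [-1.361, 0.22, 1.526, -0, 1.395, -0.126], TCP at [205.946, -590.087, 231.3] pointing down, gripper open.
Joint ranges: [-2.98, 2.98], [-0.91, 2.08], [0.09, 2.57], [-1.24, 4.39], [0.2, 2.65], [-2.68, 2.68]. Speed limits (rad/s): [2.57, 2.57, 3.01, 3.14, 3.14, 3.14].

### API

Orientations are given as a unit quaternion [w, x, y, z].
In Python, from cell import bot gives the robot as it stands.
- The arm moves only by the tool apply_moves, never from a script. Its argument "commands" is a list that holds one entry, the list of rows, each a list of 7 numbers: the turn, a rotation vector about the tool's x, y, z in degrees, then the shift along the tool's x, y, z in mm, then the finger opening in mm, from 0 to 85.4. In form: [[[wx, wy, wz, dx, dy, dz, claw], ...]]. A call has 1 to 10 rows; each row shifts and turns the commanded pose from where the row before left it, along the tool's axes as they then stand; what a row does not reach is not made up. A row lasts 1/10 s, in which the tool goes at most 50 mm and 8.59 degrees, less where a joint would pass 70% of its speed; a pose out of reach is approached as far as the arm can. A call is refused whole if a number of a shift passes 50 or a number of a turn 8.59, either way. A call with a gripper value outside its range is refused whole. The fingers move at their own pace and stop on an object; "squeeze" is the grip in N (left out, the last holds). Time passes only in rows, so rows that do not move let the fingers close. It gives the time, the measured TCP pose, the force, the opening and the grip force at its end, in the units of the state.
- bot.sense(): the state, without advancing time (a new reading comes with each control period).
- bot.grab_frame(name): name is "side" or "top" or "wrist"; returns (picture, depth): 420x560x3 uint8, blue, green, red; 420x560 float32, mm along the optical axis (not along the pixel's ray), 0 where there is no reading.
- bot.camera_params(name): a dict with "mtx" (3x3 intrinsics, pixels), "D" ([k1, k2, p1, p2, k3] as OpenCV has them; the pictures are not rectified), "origin" and "attitude" of the camera in the world; the wrist camera has in their place "tool_from_camera" (4x4, takes a point from camera to tool coordinates, whose origin is the TCP and whose axes are the flange's). Camera axes: x right, y down, z forward; pixel columns grow to the right and rows downward; lengths in mm; the calibration is good to about 2 mm. A picture is of the moment at which its call begins: read the wrist's pose just before it. camera_params takes no time and is no camera call.
- bot.sign_off(): hands the job in; it is judged then, once.
Trained networks look in the newest picture that a camera, given by its name, has taken for a name from the list of things; names that differ only in an ending like _2 or _b are one class to them, and where a whole thing is asked for, a point or a joint stands for the part that bears it (a point fixed in the world has none). Each returns a list of dicts, best first, with "score" (0 to 1); they miss things now and then, are a little off and sometimes report something else, mostly with a low value. They report only what shows in the picture. A call takes as long as a camera call. They do not tell look-alikes from the thing itself.
- bot.find_in(camera, label): "point" ([x, y, z] in mm, in the coordinates of the camera as it stood for that picture, good to about 4 mm: the middle of the surface that is visible of it).
- bot.masks_of(camera, label): "mask" (420x560 bool, what is visible of it).
The state is a dict: "time": time; "joint_positions": joint angles; "joint_velocities": joint speeds; "joint_torque": joint torques, N m; "eef_pos": TCP position; "ee_rot": TCP orientation; "force": force on the tool from outside, world axes, zero at the start; "ft_torque": the same for the moment, N m; "width": finger opening in mm; "grasp_force": force on a finger pad.
Only numpy, scipy, OpenCV 4.12 (cv2) and the standard library are available. Lean on these libraries where they do the work, as an engineer would, in place of code of your own. Each camera call takes 0.05 s, during which the arm holds its last target. There are 200 camera calls.

### The job

Take the long index pin from the pin block, stand it in the starwheel's index hole, and turn the loose wheel counter-clockwise (seen from above) with a light push until the pin drops into the hole hidden in the drive seat below. Push the pin fully home, head down on the wheel, and let go; work gently, never forcing pin or wheel, and leave the short pin, the sleeve, the steel collar and the tub where they are.

Things in the scene. Friction and masses are not known exactly. Their poses are not given: they have to be found in the camera images.
- pin: The LONG index pin, plain steel, about 130 g, upright in one of the pin block's two holes (which one varies). Shank 12 mm thick, 34 mm long, foot tapered to 8 mm over its last 4 mm; cylindrical head (the grip) 24 mm thick, 30 mm tall. Origin: centre of the foot; z up the pin (head 34 to 64 mm). It starts with its foot 8 mm above the table, head underside 12 mm clear of the block.
- short_pin: Bystander: a pin of the same steel, head and diameter but with a shank only 18 mm long; its head rests on the block. Origin at its foot. Must stay (within 15 mm).
- block: White plastic pin block fixed to the table, 60 x 130 x 30 mm (x, y, z of its frame), origin centre of underside. Two blind holes 13.8 mm in diameter, 22 mm deep, on its top at y = -38 and +38 mm.
- fixture: Changeover fixture (marred by over 30 N from the robot or 50 N in all from the pin), fixed to the table: base plate 150 x 150 x 12 mm, origin centre of underside, z up. Its z axis is the axis of the steel drive seat on the plate (disc, 130 mm diameter, which does not turn) and of the loose white starwheel that covers the seat. Angles are from its x axis.
- seat_axis (a point): Centre of the seat's top face, on the axis, 36 mm above the table. The seat has one vertical hole, 14.6 mm wide, 24 mm deep, 50 mm from the axis, like the index hole. The wheel hides it and no reading shows it: it lies between -0.20 and +0.50 rad from the fixture's x axis (counter-clockwise positive) and must be felt for with the pin while the wheel is turned.
- wheel (a joint): Angle (rad) of the starwheel about the fixture's z, counter-clockwise positive; 0: index hole on the fixture's +x axis. Starts at -1.30 to -0.60. White plastic, 8 teeth, 170 mm over the tips, 14 mm thick, top face 51 mm above the table; a hub boss 36 mm wide stands up 6 mm more. Stays where left; about 3 N sideways at the index hole (0.15 N m) turns it.
- index_hole (a point): Centre of the mouth, at the wheel's top face, of the wheel's only off-centre hole: 50 mm from the axis, 14 mm wide, right through the 14 mm wheel; it turns with the wheel. With the holes out of line a pin stops with its foot on the seat, 15 mm below this point, head 19 mm above the wheel. In line it goes on down 19 mm until the head lies on the wheel, foot 17 mm above the table.
- sleeve: Bystander: white plastic sleeve standing loose on the table, 46 mm outer diameter, 50 mm tall. Origin centre of underside. Must stay (within 20 mm).
- collar: Bystander: plain steel collar lying loose on the table, 56 mm outer diameter, 18 mm tall. Origin centre of underside. Must stay (within 20 mm).
- tub: Bystander: square white plastic tub of old change parts, fixed to the table, 190 mm square at the rim, 170 mm tall, with parts standing up to 210 mm. Origin centre of underside. Not to be touched with force.
Mind the look-alikes: they are no part of the job. What is shaped like the pin but purple is not meant.

How it is judged:
By the outcome, as a careful person would: the job done as asked, in the order asked, and still so for the second after the job is handed in, with the robot touching nothing.
It also fails if it takes over 64 s, if anything falls off the work surface, if the arm or the gripper's body presses on something with over 40 N, if the wrist force passes 120 N, or if a joint passes its speed limit or range.

## Working session

There is one attempt and no reset: what is moved stays moved. The work goes in short steps, Python scripts to look and compute and a tool call to move; the robot and the scene stay as the last step left them, time stands still between calls to the robot, and variables do not carry over. Pictures are saved under pics/ and viewed, at most 10 in all, crops included, and the job is handed in when it is done.

Besides the shell and the picture viewer there is one more tool, called after ">>>" in YAML: its name, and indented under it one key for each argument. apply_moves: Moves the arm, as the interface text tells. Its arguments: {"type":"object","properties":{"commands":{"type":"array","items":{"type":"array","items":{"type":"array","items":{"type":"number"}}}},"squeeze":{"type":"number"}},"required":["commands"]}

```bash
mkdir -p pics; ls; cat > h.py <<'E'
import numpy as np, cv2
from cell import bot
from scipy.spatial.transform import Rotation as R
def pose(cam):
    p=bot.camera_params(cam)
    if cam=="wrist":
        s=bot.sense(); T=np.eye(4); q=s["ee_rot"]; T[:3,:3]=R.from_quat([q[1],q[2],q[3],q[0]]).as_matrix(); T[:3,3]=s["eef_pos"]
        return p,T@np.array(p["tool_from_camera"])
    T=np.eye(4); a=np.array(p["attitude"])
    T[:3,:3]=a if a.shape==(3,3) else R.from_quat([a[1],a[2],a[3],a[0]]).as_matrix()
    T[:3,3]=p["origin"]; return p,T
def tw(T,x): return (T[:3,:3]@np.array(x).T).T+T[:3,3]
def cloud(p,T,d,m=None):
    v,u=np.nonzero((d>0) if m is None else (m&(d>0)))
    n=cv2.undistortPoints(np.c_[u,v].astype(float).reshape(-1,1,2),np.array(p["mtx"]),np.array(p["D"])).reshape(-1,2)
    z=d[v,u]; return tw(T,np.c_[n[:,0]*z,n[:,1]*z,z]),u,v
E
python3 - <<'E'
from h import *
print(bot.sense())
ims=[]
for c in ["side","top"]:
    p,T=pose(c); im,d=bot.grab_frame(c); cv2.imwrite(f"pics/{c}.png",im); np.savez(f"{c}.npz",im=im,d=d)
    print(c,p["attitude"],np.round(T,2).tolist())
    for l in ["pin","short_pin","block","fixture","wheel","index_hole","sleeve","collar","tub"]:
        r=bot.find_in(c,l)
        print(l,[(round(x["score"],2),np.round(tw(T,x["point"])).tolist()) for x in r[:4]])
print(bot.camera_params("wrist"))
E
```

```text
pics
{'time': 0.0, 'joint_positions': array([-1.36111870e+00,  2.21231974e-01,  1.52759883e+00, -7.11716174e-06,
        1.39471129e+00, -1.26078011e-01]), 'joint_velocities': array([-0.00162296, -0.0011749 , -0.0010972 , -0.00079414,  0.00020108,
        0.00185137]), 'joint_torque': array([-8.89022358e-04, -4.96901786e+01, -3.89394557e+01, -2.57908896e-04,
        1.10597091e-02, -1.44224720e-05]), 'eef_pos': array([ 205.8072844 , -589.50386041,  230.20212553]), 'ee_rot': array([-9.73722880e-04,  9.85941009e-01,  1.67090921e-01, -4.42311604e-05]), 'force': array([-0.34409679, -1.07497231, -0.59770607]), 'ft_torque': array([-0.03762724,  0.02576142, -0.01395531]), 'grasp_force': 0.0, 'width': 85.49027662033825}
side [ 0.11514807 -0.17525375  0.84021457 -0.50006652] [[-0.91, -0.18, 0.37, 134.27], [-0.41, 0.44, -0.8, 818.63], [-0.02, -0.88, -0.47, 615.09], [0.0, 0.0, 0.0, 1.0]]
pin [(0.86, [604.0, 200.0, 53.0]), (0.74, [529.0, 106.0, 49.0]), (0.66, [514.0, 186.0, 57.0]), (0.65, [462.0, 97.0, 49.0])]
short_pin [(0.51, [518.0, 259.0, 51.0]), (0.42, [551.0, -112.0, 47.0])]
block [(0.89, 
[... 969 characters left out ...]
(0.63, [391.0, 88.0, 19.0])]
tub [(0.76, [599.0, -450.0, 153.0]), (0.23, [567.0, -152.0, 51.0])]
{'mtx': array([[303.53552402,   0.        , 278.70996404],
       [  0.        , 303.53552402, 210.4418804 ],
       [  0.        ,   0.        ,   1.        ]]), 'D': array([-0.05600716,  0.        ,  0.        ,  0.        ,  0.        ]), 'tool_from_camera': array([[ 7.86308716e-04, -9.52169702e-01, -3.05568715e-01,
         7.84483726e+01],
       [ 9.99999356e-01,  4.98765748e-04,  1.01907872e-03,
        -5.86295401e-01],
       [-8.17928676e-04, -3.05569319e-01,  9.52169482e-01,
        -1.42475738e+02],
       [ 0.00000000e+00,  0.00000000e+00,  0.00000000e+00,
         1.00000000e+00]])}
```

View pics/side.png

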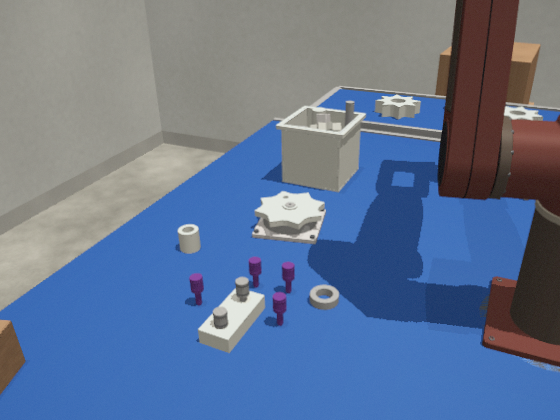

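View pics/top.png

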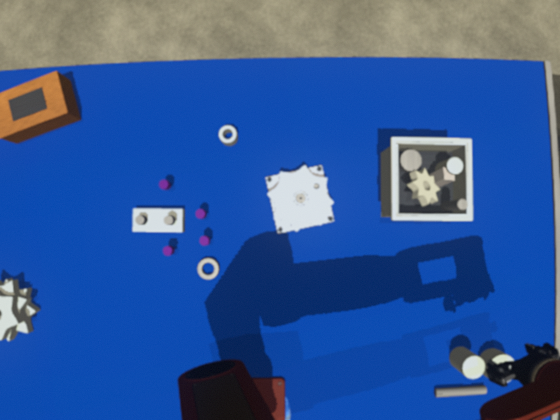

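Side view: the tall pin (long) is at px (242,287), the inner hole of the block (world ≈ 514,178). The short one sits flush at (220,318), and four purple look-alikes surround the block. Top view: fixture near (300,197), with a dark spot at (317,185) that may be the index hole. Next I'll look at the wheel from above.

>>> apply_moves:
  commands:
    - [[0,0,0,25,-32.3,0,85],[0,0,0,25,-32.3,0,85],[0,0,0,25,-32.3,0,85],[0,0,0,25,-32.3,0,85],[0,0,0,25,-32.3,0,85],[0,0,0,25,-32.3,0,85],[0,0,0,25,-32.3,0,85],[0,0,0,25,-32.3,0,85]]

```text
time: 1.8
eef_pos: [309.9, -278.8, 231.5]
ee_rot: [0.0, 0.986, 0.167, 0.0]
force: [-0.2, 0.0, 0.3]
width: 84.9
grasp_force: 0.0
```

>>> apply_moves:
  commands:
    - [[0,0,0,40.5,-5.5,0,50],[0,0,0,40.5,-5.5,0,50],[0,0,0,40.5,-5.5,0,50],[0,0,0,40.5,-5.5,0,50],[0,0,0,40.5,-5.5,0,50],[0,0,0,40.5,-5.5,0,50],[0,0,0,40.5,-5.5,0,50],[0,0,0,0,0,0,50],[0,0,0,0,0,0,50]]

```text
time: 2.7
eef_pos: [564.9, -149.8, 230.7]
ee_rot: [-0.0, 0.986, 0.168, -0.001]
force: [-0.5, -0.7, -0.1]
width: 49.9
grasp_force: 0.0
```

```bash
python3 - <<'E'
from h import *
s=bot.sense();print(s["time"],s["eef_pos"],s["ee_rot"],s["joint_positions"],s["width"],s["force"])
p,T=pose("wrist"); im,d=bot.grab_frame("wrist"); cv2.imwrite("pics/w1.png",im); np.savez("w1.npz",im=im,d=d,T=T)
for l in ["fixture","wheel","index_hole"]:
    print(l,[(round(x["score"],2),np.round(tw(T,x["point"])).tolist()) for x in bot.find_in("wrist",l)[:3]])
E
```

```text
2.7 [ 564.86290303 -149.7658405   230.73279097] [-2.02225169e-04  9.85786364e-01  1.68002595e-01 -5.75926287e-04] [-3.93926711e-01  1.25482935e-01  1.63519245e+00 -2.77347750e-04
  1.38210729e+00  8.39315509e-01] 49.92994002271109 [-0.49939493 -0.6815115  -0.1408948 ]
fixture [(0.73, [576.0, -150.0, 50.0])]
wheel [(0.86, [573.0, -147.0, 51.0])]
index_hole [(0.79, [569.0, -144.0, 55.0])]
```

View pics/w1.png

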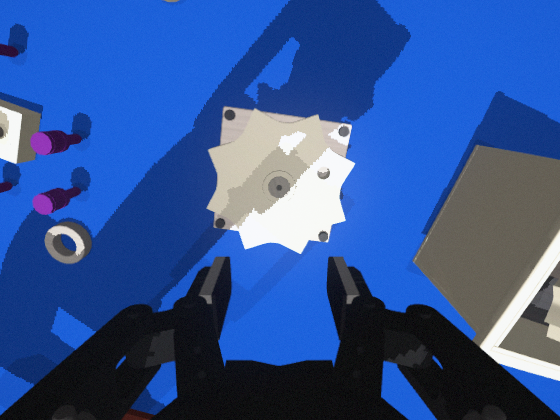

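The wrist view shows the hub at (279,187), the index hole at (323,173), and base screws at (230,115), (344,131), (323,237) and (220,223). I'll compute poses from these, including the pin from the top and side views.

```bash
cat >> h.py <<'E'
def onplane(p,T,uv,z):
    n=cv2.undistortPoints(np.array(uv,float).reshape(-1,1,2),np.array(p["mtx"]),np.array(p["D"])).reshape(-1,2)
    r=(T[:3,:3]@np.c_[n,np.ones(len(n))].T).T
    return T[:3,3]+r*((z-T[2,3])/r[:,2])[:,None]
E
python3 - <<'E'
from h import *
f=np.load("w1.npz"); p=bot.camera_params("wrist"); T=f["T"]; im=f["im"]; d=f["d"]
P,u,v=cloud(p,T,d)
m=(P[:,2]>48)&(P[:,2]<54)&(abs(P[:,0]-570)<100)&(abs(P[:,1]+148)<100)
(cx,cy),r=cv2.minEnclosingCircle(P[m][:,:2].astype(np.float32)); print("wheel",cx,cy,r,np.median(P[m][:,2]))
b=(P[:,2]>55)&(P[:,2]<60)&(np.hypot(P[:,0]-cx,P[:,1]-cy)<30);print("boss",b.sum(),P[b].mean(0))
print("hub",onplane(p,T,[(279,187)],57)); 
print("hole",onplane(p,T,[(323,173)],51))
s=onplane(p,T,[(230,115),(344,131),(323,237),(220,223)],12);print("screws",s,s.mean(0))
h=(P[:,2]<44)&(np.hypot(P[:,0]-cx,P[:,1]-cy)<60)
print("lowpts",h.sum(),P[h].mean(0) if h.any() else 0, u[h].mean(),v[h].mean())
big=cv2.resize(im[90:260,200:370],None,fx=3.5,fy=3.5,interpolation=cv2.INTER_CUBIC);cv2.imwrite("pics/w1c.png",big)
for c in ["top","side"]:
    g=np.load(c+".npz"); p,T=pose(c); P,u,v=cloud(p,T,g["d"])
    for n,lo in (("pin",66),("short",56)):
        y0=178 if n=="pin" else 250
        m=(P[:,2]>lo)&(P[:,2]<lo+14)&(np.hypot(P[:,0]-514,P[:,1]-y0)<30)
        print(c,n,m.sum(),P[m].mean(0),P[m].min(0),P[m].max(0))
E
```

```text
wheel 567.3232421875 -148.43527221679688 85.13645935058594 50.822762459442714
boss 544 [ 567.92481193 -148.14448041   56.41877088]
hub [[ 567.74902526 -148.68804209   57.        ]]
hole [[ 596.67789393 -188.63030018   51.        ]]
screws [[ 618.74133341  -71.43951729   12.        ]
 [ 645.60514342 -201.24406098   12.        ]
 [ 514.19694674 -227.70960205   12.        ]
 [ 488.62805568  -97.19767383   12.        ]] [ 566.79286981 -149.39771354   12.        ]
lowpts 110 [ 595.72075684 -190.6699699    36.7258832 ] 322.6 171.9909090909091
top pin 72 [516.46027812 178.83234008  71.08317648] [505.11093713 169.15655039  66.49477322] [527.58864667 189.52953964  77.01933905]
top short 73 [517.65211984 255.5873919   59.90347758] [506.15206498 244.03989981  56.63413239] [528.79305504 266.32057997  63.77111809]
side pin 111 [515.98113562 181.96820446  70.26696983] [504.77636458 167.00558241  66.132957  ] [528.37851395 193.90752302  73.885586  ]
side short 136 [518.03916701 256.9790537   59.85757267] [506.36767456 244.07807829  56.08189931] [530.69167393 268.25135079  62.6306619 ]
```

View pics/w1c.png

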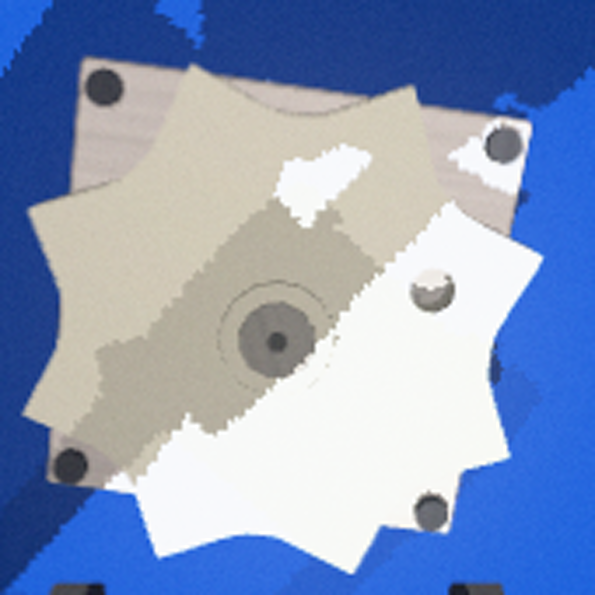

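Wheel axis ≈ (567.7,-148.6). Fixture yaw ≈ 11.2°, hole at world angle -54° (wheel ≈ -1.14 rad). Next I'll go over the pin.

>>> apply_moves:
  commands:
    - [[0,0,0,7.9,-40.9,3.8,50],[0,0,0,7.9,-40.9,3.8,50],[0,0,0,7.9,-40.9,3.8,50],[0,0,0,7.9,-40.9,3.8,50],[0,0,0,7.9,-40.9,3.8,50],[0,0,0,7.9,-40.9,3.8,50],[0,0,0,7.9,-40.9,3.8,50],[0,0,0,7.9,-40.9,3.8,50],[0,0,0,0,0,0,50],[0,0,0,0,0,0,50]]

```text
time: 3.9
eef_pos: [516.1, 179.3, 201.2]
ee_rot: [0.0, 0.986, 0.168, 0.0]
force: [0.3, -0.1, 0.4]
width: 49.9
grasp_force: 0.0
```

```bash
python3 - <<'E'
from h import *
s=bot.sense();print(s["time"],s["eef_pos"],s["ee_rot"],s["joint_positions"],s["width"],s["force"])
p,T=pose("wrist"); im,d=bot.grab_frame("wrist"); cv2.imwrite("pics/w2.png",im); np.savez("w2.npz",im=im,d=d,T=T)
P,u,v=cloud(p,T,d)
for lo,y in ((66,179),(56,255)):
    m=(P[:,2]>lo)&(P[:,2]<lo+10)&(np.hypot(P[:,0]-516,P[:,1]-y)<30)
    c,r=cv2.minEnclosingCircle(P[m][:,:2].astype(np.float32));print(m.sum(),c,r,np.median(P[m],axis=0),u[m].mean(),v[m].mean())
m=(P[:,2]>27)&(P[:,2]<33)&(np.hypot(P[:,0]-516,P[:,1]-216)<90)
print(cv2.minAreaRect(P[m][:,:2].astype(np.float32)))
E
```

```text
3.9 [516.07653009 179.27387136 201.19162329] [2.34055614e-04 9.85831979e-01 1.67735560e-01 1.89611622e-04] [ 1.90260931e-01  5.61087959e-02  1.76601398e+00 -4.91733854e-04
  1.31910095e+00  1.42411515e+00] 49.93406206062896 [ 0.34091649 -0.09916276  0.38556257]
536 (517.3201293945312, 180.00413513183594) 12.254756927490234 [518.11987997 180.44460331  71.73701732] 278.4944029850746 199.1287313432836
496 (519.3429565429688, 255.8093719482422) 11.980324745178223 [519.60932208 255.7083344   59.70278609] 203.8790322580645 168.76612903225808
((517.9908447265625, 217.83187866210938), (129.88430786132812, 61.005332946777344), 88.38788604736328)
```

View pics/w2.png

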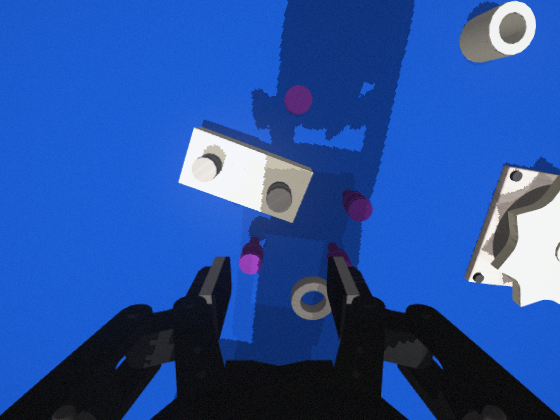

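The long pin is at px (278,199), world (517.5,180). The short one is at (204,169). Descend and grip.

>>> apply_moves:
  commands:
    - [[0,0,0,1.5,-0.4,30,50],[0,0,0,0,0,40,50],[0,0,0,0,0,40,50],[0,0,0,0,0,25,50],[0,0,0,0,0,12,50],[0,0,0,0,0,7,50],[0,0,0,0,0,0,50],[0,0,0,0,0,0,35],[0,0,0,0,0,0,28],[0,0,0,0,0,0,24]]
  squeeze: 40

```text
time: 4.95
eef_pos: [518.7, 180.4, 48.2]
ee_rot: [-0.0, 0.986, 0.167, 0.001]
force: [-0.1, 0.0, 0.6]
width: 24.3
grasp_force: 0.4
```

>>> apply_moves:
  commands:
    - [[0,0,0,0,0,0,20],[0,0,0,0,0,0,16],[0,0,0,0,0,0,16],[0,0,0,0,0,0,16],[0,0,0,0,0,0,16]]

```text
time: 5.45
eef_pos: [518.9, 180.4, 48.3]
ee_rot: [0.0, 0.986, 0.167, 0.001]
force: [-0.4, -0.0, 5.1]
width: 22.6
grasp_force: 39.0
```

>>> apply_moves:
  commands:
    - [[0,0,0,0,0,-4,16],[0,0,0,0,0,-8,16],[0,0,0,0,0,-15,16],[0,0,0,0,0,-25,16],[0,0,0,0,0,-30,16],[0,0,0,0,0,-25,16],[0,0,0,0,0,0,16],[0,0,0,0,0,0,16]]

```text
time: 6.25
eef_pos: [517.8, 180.3, 154.7]
ee_rot: [-0.0, 0.986, 0.167, 0.001]
force: [-0.1, -0.1, -1.5]
width: 22.6
grasp_force: 39.3
```

```bash
python3 - <<'E'
from h import *
s=bot.sense();print(s["time"],s["eef_pos"],s["ee_rot"],s["width"],s["grasp_force"],s["force"],s["ft_torque"])
for c in ["side","wrist"]:
    p,T=pose(c); im,d=bot.grab_frame(c); np.savez(c+"3.npz",im=im,d=d,T=T); cv2.imwrite(f"pics/{c}3.png",im)
    if c=="side":
        P=np.array(p["mtx"]); 
        uv,_=cv2.projectPoints((s["eef_pos"]-T[:3,3])@T[:3,:3],np.zeros(3),np.zeros(3),P,np.array(p["D"])); u,v=uv.ravel().astype(int); print(u,v)
        a=im[max(v-60,0):v+50,u-60:u+50]; a=cv2.resize(a,(420,420),interpolation=cv2.INTER_CUBIC)
    else: a2=cv2.resize(im[180:420,120:440],None,fx=1.2,fy=1.75)
cv2.imwrite("pics/g3.png",np.hstack([a,cv2.resize(a2,(380,420))]))
E
```

```text
6.25 [517.83683862 180.27338162 154.69911167] [-4.57053610e-05  9.85932609e-01  1.67142263e-01  5.94506361e-04] 22.598149760227674 39.32006120681763 [-0.14166442 -0.13005107 -1.50379384] [-0.05505832  0.05016835 -0.03697694]
238 241
```

View pics/g3.png

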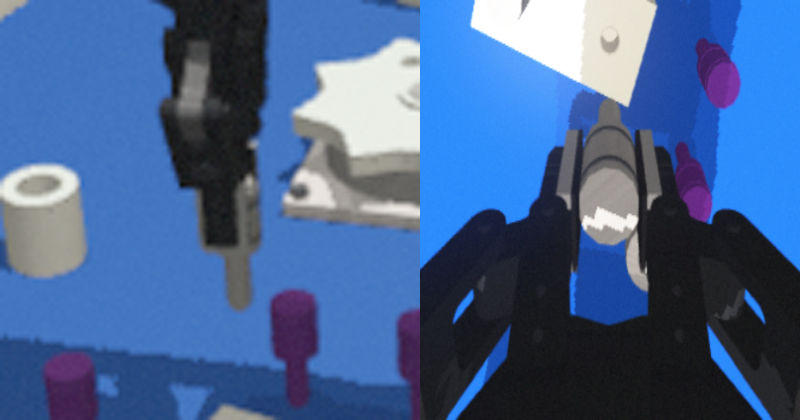

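The side view shows the pin held straight. In the wrist view its shank tip is at about px (278,237). I'll check this against the expected foot.

```bash
python3 - <<'E'
from h import *
p=bot.camera_params("wrist"); C=np.array(p["tool_from_camera"]); f=np.load("wrist3.npz"); im=f["im"];d=f["d"]
def proj(x): return cv2.projectPoints(np.array((np.array(x)-C[:3,3])@C[:3,:3]),np.zeros(3),np.zeros(3),p["mtx"],p["D"])[0].ravel()
for z in (40,36,24,6,-24): print(z,proj([0,0,z]),proj([6 if z>=6 else 12,0,z]),proj([0,6,z]))
# cloud in tool frame
P,u,v=cloud(p,C,d)
for z0,z1,n in ((8,35,"shank"),(-26,-20,"headtop")):
    m=(P[:,2]>z0)&(P[:,2]<z1)&(abs(P[:,0])<20)&(abs(P[:,1])<(9 if n=="shank" else 13))
    print(n,m.sum(),P[m].min(0),P[m].max(0),P[m].mean(0))
m=(P[:,2]>8)&(P[:,2]<60)&(np.hypot(P[:,0],P[:,1])<12)
for a in range(8,60,4):
    k=m&(P[:,2]>=a)&(P[:,2]<a+4)
    if k.any(): print(a,k.sum(),np.median(P[k][:,0]).round(1),P[k][:,1].min().round(1),P[k][:,1].max().round(1),v[k].min(),v[k].max())
cv2.imwrite("pics/z3.png",cv2.resize(im[215:330,235:325],None,fx=5,fy=5,interpolation=cv2.INTER_CUBIC))
E
```

```text
40 [279.28547271 239.49993065] [279.29830152 230.92914124] [288.49095088 239.5019102 ]
36 [279.30185379 241.98007284] [279.31511216 233.26501873] [288.68724999 241.98182645]
24 [279.35504547 250.03646426] [279.36975239 240.86022832] [289.32449926 250.03736822]
6 [279.44838405 264.18472294] [279.46583573 254.2267124 ] [290.44211464 264.18367502]
-24 [279.65455055 295.48705109] [279.70405471 272.02176419] [292.90790962 295.47928232]
shank 173 [-0.74258074 -5.87593411 19.15510529] [ 4.38955321  5.52205648 34.99989809] [ 2.9944361  -0.25651433 27.47224144]
headtop 2058 [-13.88917886 -12.97576352 -25.97130468] [ 11.62696214  12.94709391 -20.00063752] [ -0.29389505  -0.42062177 -23.23694586]
16 5 4.2 -1.4 0.9 247 247
20 38 3.6 -5.6 3.9 244 249
24 52 3.4 -5.7 5.3 241 249
28 45 3.4 -5.8 5.4 239 247
32 42 2.9 -5.9 5.5 236 245
36 12 2.8 -5.3 5.6 236 243
```

View pics/z3.png

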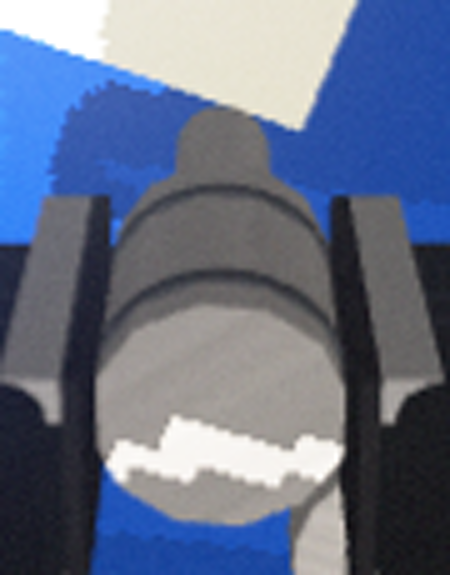

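The pin is within about 1-2 mm of the tool axis, with its foot about 40.8 mm below the TCP. Next: carry it over the index hole, turn the tool to radial, and look.

>>> apply_moves:
  commands:
    - [[0,0,0,-5.25,41.6,0,16],[0,0,0,-5.25,41.6,0,16],[0,0,0,-5.25,41.6,0,16],[0,0,0,-5.25,41.6,0,16],[0,0,0,-5.25,41.6,0,16],[0,0,0,-5.25,41.6,0,16],[0,0,0,-5.25,41.6,0,16],[0,0,0,-5.25,41.6,0,16],[0,0,0,-5.25,41.6,0,16]]

```text
time: 7.25
eef_pos: [595.4, -190.1, 151.7]
ee_rot: [-0.001, 0.986, 0.167, -0.002]
force: [0.9, 0.4, -0.7]
width: 22.8
grasp_force: 39.5
```

>>> apply_moves:
  commands:
    - [[0,0,8.15,0,0,0,16],[0,0,8.15,0,0,0,16],[0,0,8.15,0,0,0,16],[0,0,8.15,0,0,0,16],[0,0,8.15,0,0,0,16],[0,0,8.15,0,0,0,16],[0,0,8.15,0,0,0,16],[0,0,8.15,0,0,0,16],[0,0,8.15,0,0,0,16],[0,0,0,0,0,10,16]]

```text
time: 8.25
eef_pos: [596.5, -188.9, 143.2]
ee_rot: [-0.0, 0.89, -0.455, -0.0]
force: [0.6, 0.2, -0.7]
width: 22.8
grasp_force: 39.6
```

```bash
python3 - <<'E'
from h import *
s=bot.sense();print(s["time"],s["eef_pos"],s["ee_rot"],s["joint_positions"],s["force"])
p,T=pose("wrist"); im,d=bot.grab_frame("wrist"); np.savez("w4.npz",im=im,d=d,T=T)
C=np.array(p["tool_from_camera"]);hh=(np.array([596.7,-188.6,51])-T[:3,3])@T[:3,:3]
print(cv2.projectPoints(hh,np.zeros(3),np.zeros(3),p["mtx"],p["D"])[0].ravel())
cv2.imwrite("pics/w4.png",cv2.resize(im[140:300,200:360],None,fx=3.7,fy=3.7,interpolation=cv2.INTER_CUBIC))
E
```

```text
8.25 [ 596.47853325 -188.85166432  143.16052416] [-1.15643247e-05  8.90288306e-01 -4.55397300e-01 -1.77200495e-04] [-4.32605787e-01  2.95783892e-01  1.60643826e+00  3.95027388e-05
  1.23972369e+00  2.08381456e+00] [ 0.62819668  0.15355402 -0.7174285 ]
[278.53185894 213.61492111]
```

View pics/w4.png

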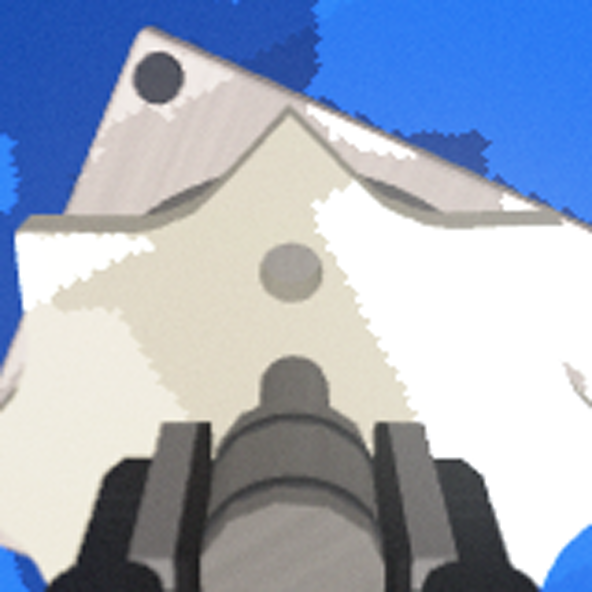

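The hole centre shows at px (278.6,213.2) and the pin tip's upper edge at (279.5,236). I'll compute their offset in tool coordinates.

```bash
python3 - <<'E'
from h import *
p=bot.camera_params("wrist"); C=np.array(p["tool_from_camera"])
f=np.load("w4.npz");P,u,v=cloud(p,C,f["d"])
k=(np.hypot(u-278.6,v-213.2)>12)&(np.hypot(u-278.6,v-213.2)<25)&(v<225); zt=np.median(P[k][:,2]); print("wheel z tool",zt)
print("hole",onplane(p,C,[(278.6,213.2)],zt), "edges",onplane(p,C,[(260/3.7+200,213),(323/3.7+200,213),(278.6,140+240/3.7),(278.6,140+302/3.7)],zt))
S=P[(P[:,2]>18)&(P[:,2]<34)&(np.hypot(P[:,0],P[:,1])<9)]
from scipy.optimize import least_squares
g=lambda q: np.hypot(S[:,0]-q[0]-q[2]*(S[:,2]-26),S[:,1]-q[1]-q[3]*(S[:,2]-26))-6
r=least_squares(g,[0,0,0,0],loss="soft_l1");print("shank",r.x,len(S),np.std(r.fun))
m=(P[:,2]>-28)&(P[:,2]<-19)&(np.hypot(P[:,0],P[:,1])<18)&(abs(P[:,1])<12)
print("top",np.median(P[m],axis=0),P[m].min(0),P[m].max(0))
E
```

```text
wheel z tool 92.35679815272391
hole [[ 0.24915819 -0.28575802 92.35679815]] edges [[ 0.41422517 -7.07213685 92.35679815]
 [ 0.42739008  6.79964426 92.35679815]
 [ 7.33978124 -0.29055279 92.35679815]
 [-7.04400135 -0.28083405 92.35679815]]
shank [-2.48762576e+00 -1.42658103e-01 -1.06738560e-02  9.73460583e-04] 164 0.19427728714271525
top [-2.21780085e-01 -1.60625448e-02 -2.32580395e+01] [-14.53930884 -11.95120722 -27.97660606] [ 10.98699768  11.98869296 -19.0017314 ]
```

>>> apply_moves:
  commands:
    - [[0,0,0,2.8,-0.1,10,16],[0,0,0,0,0,15,16],[0,0,0,0,0,15,16],[0,0,0,0,0,8,16],[0,0,0,0,0,2,16],[0,0,0,0,0,1,16],[0,0,0,0,0,1,16],[0,0,0,0,0,1,16]]

```text
time: 9.1
eef_pos: [598.8, -191.3, 91.7]
ee_rot: [-0.0, 0.891, -0.455, 0.001]
force: [-0.2, 0.8, -1.7]
width: 22.3
grasp_force: 39.6
```

>>> apply_moves:
  commands:
    - [[0,0,0,0,0,1,16],[0,0,0,0,0,1,16],[0,0,0,0,0,1,16]]

```text
time: 9.4
eef_pos: [598.3, -191.1, 88.1]
ee_rot: [-0.0, 0.891, -0.455, 0.0]
force: [0.9, 0.6, -0.6]
width: 22.5
grasp_force: 39.6
```

The foot is about 4 mm into the hole with no force. Continue down.

>>> apply_moves:
  commands:
    - [[0,0,0,0,0,1.5,16],[0,0,0,0,0,1.5,16],[0,0,0,0,0,1.5,16],[0,0,0,0,0,1.5,16]]

```text
time: 9.8
eef_pos: [598.2, -191.1, 81.7]
ee_rot: [0.0, 0.891, -0.455, -0.0]
force: [-0.6, -0.2, -0.8]
width: 22.6
grasp_force: 39.6
```

>>> apply_moves:
  commands:
    - [[0,0,0,0,0,1,16],[0,0,0,0,0,1,16],[0,0,0,0,0,1,16]]

```text
time: 10.1
eef_pos: [598.2, -191.1, 78.8]
ee_rot: [-0.0, 0.891, -0.455, 0.0]
force: [0.3, 0.7, -1.3]
width: 22.5
grasp_force: 39.6
```

>>> apply_moves:
  commands:
    - [[0,0,0,0,0,1,16],[0,0,0,0,0,0.5,16]]

```text
time: 10.3
eef_pos: [598.2, -191.1, 77.3]
ee_rot: [0.0, 0.891, -0.455, -0.0]
force: [-0.0, 0.6, -1.8]
width: 23.0
grasp_force: 39.6
```

The foot is about 0.5 mm above the seat. First swing: turn the wheel ccw by 20° and check the radius and force.

>>> apply_moves:
  commands:
    - [[0,0,-2,-0.03,-1.83,0,16],[0,0,-2,-0.03,-1.83,0,16],[0,0,-2,-0.03,-1.83,0,16],[0,0,-2,-0.03,-1.83,0,16],[0,0,-2,-0.03,-1.83,0,16]]

```text
time: 10.8
eef_pos: [604.5, -185.7, 77.2]
ee_rot: [0.001, 0.927, -0.375, -0.001]
force: [-2.5, -2.3, -0.9]
width: 22.6
grasp_force: 39.6
```

```bash
cat > st.py <<'E'
from h import *
s=bot.sense();r=np.array(s["eef_pos"])-[567.7,-148.6,0];q=s["ee_rot"]
a=np.arctan2(r[1],r[0]);yaw=2*np.arctan2(q[2],q[1]);F=s["force"]
print("t",s["time"],"r",np.hypot(*r[:2]).round(2),"ang",np.degrees(a).round(2),"yaw",np.degrees(yaw).round(2),"z",r[2].round(2),"Frad",(F[0]*np.cos(a)+F[1]*np.sin(a)).round(2),"Ftan",(-F[0]*np.sin(a)+F[1]*np.cos(a)).round(2),"Fz",F[2].round(2),"tq",s["ft_torque"],"grip",s["grasp_force"])
E
python3 st.py
```

```text
t 10.8 r 52.28 ang -45.24 yaw -44.03 z 77.25 Frad -0.12 Ftan -3.43 Fz -0.87 tq [-0.42467189  0.4139148   0.00728615] grip 39.62364971637726
```

It is turning cleanly (3.4 N tangential, no radial). Continue to about -12°.

>>> apply_moves:
  commands:
    - [[0,0,-2,-0.03,-1.83,0,16],[0,0,-2,-0.03,-1.83,0,16],[0,0,-2,-0.03,-1.83,0,16],[0,0,-2,-0.03,-1.83,0,16],[0,0,-2,-0.03,-1.83,0,16],[0,0,-2,-0.03,-1.83,0,16],[0,0,-2,-0.03,-1.83,0,16],[0,0,-2,-0.03,-1.83,0,16]]

```text
time: 11.6
eef_pos: [613.3, -174.1, 77.3]
ee_rot: [0.001, 0.97, -0.242, -0.0]
force: [-1.2, -3.4, -1.7]
width: 22.7
grasp_force: 39.6
```

>>> apply_moves:
  commands:
    - [[0,0,-2,-0.03,-1.83,0,16],[0,0,-2,-0.03,-1.83,0,16],[0,0,-2,-0.03,-1.83,0,16],[0,0,-2,-0.03,-1.83,0,16],[0,0,-2,-0.03,-1.83,0,16],[0,0,-2,-0.03,-1.83,0,16],[0,0,-2,-0.03,-1.83,0,16]]

```text
time: 12.3
eef_pos: [618.0, -162.3, 77.3]
ee_rot: [0.001, 0.993, -0.122, -0.0]
force: [-1.5, -2.5, -2.1]
width: 22.4
grasp_force: 39.5
```

>>> apply_moves:
  commands:
    - [[0,0,0,0,0,0.4,16],[0,0,0,0,0,0.3,16]]

```text
time: 12.5
eef_pos: [618.2, -162.0, 76.9]
ee_rot: [0.0, 0.992, -0.123, -0.0]
force: [-1.7, -2.7, 0.3]
width: 22.9
grasp_force: 39.7
```

```bash
python3 st.py
```

```text
t 12.5 r 52.26 ang -14.83 yaw -14.16 z 76.88 Frad -0.93 Ftan -3.0 Fz 0.31 tq [-0.54207174  0.47268352  0.02807466] grip 39.6781200170517
```

>>> apply_moves:
  commands:
    - [[0,0,0,0,0,0.3,16],[0,0,0,0,0,0,16]]

```text
time: 12.7
eef_pos: [618.3, -161.7, 76.5]
ee_rot: [0.0, 0.992, -0.123, -0.0]
force: [-2.1, -2.4, 1.7]
width: 22.5
grasp_force: 39.7
```

>>> apply_moves:
  commands:
    - [[0,0,-2,-0.03,-1.83,0,16],[0,0,-2,-0.03,-1.83,0,16],[0,0,0,0,0,0,16]]

```text
time: 13.0
eef_pos: [619.1, -157.8, 76.4]
ee_rot: [-0.0, 0.996, -0.088, -0.0]
force: [-2.9, -2.8, 0.8]
width: 22.6
grasp_force: 39.7
```

>>> apply_moves:
  commands:
    - [[0,0,-2,-0.3,-1.83,0.4,16],[0,0,-2,-0.03,-1.83,0,16],[0,0,0,0,0,0,16]]

```text
time: 13.3
eef_pos: [619.6, -154.4, 76.4]
ee_rot: [0.0, 0.999, -0.054, 0.0]
force: [-1.3, -3.7, 2.4]
width: 22.4
grasp_force: 39.9
```

```bash
python3 st.py
```

```text
t 13.3 r 52.27 ang -6.4 yaw -6.14 z 76.39 Frad -0.84 Ftan -3.85 Fz 2.43 tq [-0.60987345  0.42030025  0.01565667] grip 39.91993546485901
```

Contact is about 4 N on the seat. Feel onward in small steps.

>>> apply_moves:
  commands:
    - [[0,0,-2,-0.03,-1.83,0,16],[0,0,-2,-0.03,-1.83,0,16],[0,0,0,0,0,0,16]]

```text
time: 13.6
eef_pos: [619.9, -150.8, 76.4]
ee_rot: [0.0, 1.0, -0.019, 0.0]
force: [-2.1, -2.6, 3.1]
width: 22.0
grasp_force: 39.9
```

>>> apply_moves:
  commands:
    - [[0,0,-2,-0.05,-1.83,0,16],[0,0,-2,-0.05,-1.83,0,16],[0,0,0,0,0,0,16]]

```text
time: 13.9
eef_pos: [619.9, -147.1, 76.4]
ee_rot: [0.0, 1.0, 0.016, 0.0]
force: [-2.4, -4.1, 3.1]
width: 22.8
grasp_force: 39.9
```

>>> apply_moves:
  commands:
    - [[0,0,-2,-0.1,-1.83,0,16],[0,0,-2,-0.1,-1.83,0,16],[0,0,0,0,0,0,16]]

```text
time: 14.2
eef_pos: [619.6, -143.4, 76.4]
ee_rot: [0.0, 0.999, 0.051, 0.0]
force: [-2.4, -3.4, 2.7]
width: 22.4
grasp_force: 39.9
```

>>> apply_moves:
  commands:
    - [[0,0,-2,-0.1,-1.83,0,16],[0,0,-2,-0.05,-1.83,0,16],[0,0,0,0,0,0,16]]

```text
time: 14.5
eef_pos: [619.1, -139.8, 76.4]
ee_rot: [0.0, 0.996, 0.085, 0.0]
force: [-1.3, -3.8, 3.4]
width: 22.6
grasp_force: 40.0
```

>>> apply_moves:
  commands:
    - [[0,0,-2,-0.05,-1.83,0,16],[0,0,-2,-0.05,-1.83,0,16],[0,0,0,0,0,0,16]]

```text
time: 14.8
eef_pos: [618.3, -136.2, 76.4]
ee_rot: [0.0, 0.993, 0.12, 0.0]
force: [-0.7, -3.7, 3.6]
width: 22.5
grasp_force: 40.0
```

>>> apply_moves:
  commands:
    - [[0,0,-2,-0.05,-1.83,0,16],[0,0,-2,-0.05,-1.83,0,16],[0,0,0,0,0,0,16]]

```text
time: 15.1
eef_pos: [617.3, -132.7, 76.4]
ee_rot: [0.0, 0.988, 0.155, 0.001]
force: [0.3, -3.5, 2.8]
width: 22.5
grasp_force: 40.0
```

>>> apply_moves:
  commands:
    - [[0,0,-2,-0.03,-1.83,0,16],[0,0,-2,-0.03,-1.83,0,16],[0,0,0,0,0,0,16]]

```text
time: 15.4
eef_pos: [616.1, -129.2, 76.4]
ee_rot: [0.0, 0.982, 0.189, 0.0]
force: [-0.1, -4.4, 2.9]
width: 22.9
grasp_force: 40.1
```

>>> apply_moves:
  commands:
    - [[0,0,-2,-0.05,-1.83,0,16],[0,0,-2,-0.05,-1.83,0,16],[0,0,0,0,0,0,16]]

```text
time: 15.7
eef_pos: [614.5, -125.9, 76.4]
ee_rot: [0.0, 0.975, 0.223, 0.0]
force: [0.9, -4.3, 3.9]
width: 22.5
grasp_force: 40.1
```

>>> apply_moves:
  commands:
    - [[0,0,-2,-0.03,-1.83,0,16],[0,0,-2,-0.03,-1.83,0,16],[0,0,0,0,0,0,16]]

```text
time: 16.0
eef_pos: [612.8, -122.6, 76.3]
ee_rot: [0.0, 0.966, 0.257, 0.0]
force: [1.7, -3.7, 4.8]
width: 22.6
grasp_force: 40.1
```

>>> apply_moves:
  commands:
    - [[0,0,-2,-0.03,-1.83,0,16],[0,0,-2,-0.03,-1.83,0,16],[0,0,0,0,0,0,16]]

```text
time: 16.3
eef_pos: [610.6, -119.2, 76.0]
ee_rot: [-0.0, 0.957, 0.291, 0.0]
force: [0.8, -4.2, 3.2]
width: 22.7
grasp_force: 40.0
```

z is starting to sink, which suggests an edge dipping in. Take a smaller step.

>>> apply_moves:
  commands:
    - [[0,0,-2,-0.03,-1.83,0,16],[0,0,0,0,0,0,16]]

```text
time: 16.5
eef_pos: [609.0, -117.4, 75.5]
ee_rot: [-0.001, 0.952, 0.307, -0.0]
force: [2.0, -2.4, 1.1]
width: 22.8
grasp_force: 39.8
```

```bash
python3 st.py
```

```text
t 16.5 r 51.8 ang 37.04 yaw 35.78 z 75.47 Frad 0.18 Ftan -3.11 Fz 1.11 tq [-0.48050118 -0.2727303   0.06124633] grip 39.79259133338928
```

>>> apply_moves:
  commands:
    - [[0,0,-1.2,-0.02,-1.1,0,16],[0,0,0,0,0,0,16]]

```text
time: 16.7
eef_pos: [608.4, -116.6, 75.5]
ee_rot: [-0.001, 0.948, 0.318, -0.0]
force: [1.3, -2.5, -0.6]
width: 22.8
grasp_force: 39.7
```

>>> apply_moves:
  commands:
    - [[0,0,0,0,0,0.7,16],[0,0,0,0,0,0,16]]

```text
time: 16.9
eef_pos: [608.4, -116.6, 74.8]
ee_rot: [-0.0, 0.948, 0.318, -0.0]
force: [1.4, -1.3, -1.1]
width: 22.7
grasp_force: 39.6
```

```bash
python3 st.py
```

```text
t 16.9 r 51.73 ang 38.18 yaw 37.06 z 74.82 Frad 0.26 Ftan -1.92 Fz -1.12 tq [-0.24636322 -0.14265468  0.0753868 ] grip 39.62913751602173
```

It is free, so the pin is over the seat hole. Lower gently.

>>> apply_moves:
  commands:
    - [[0,0,0,0,0,0.7,16],[0,0,0,0,0,0.7,16],[0,0,0,0,0,0,16]]

```text
time: 17.2
eef_pos: [608.4, -116.7, 73.5]
ee_rot: [-0.0, 0.948, 0.318, -0.0]
force: [0.9, -1.1, -1.0]
width: 22.7
grasp_force: 39.6
```

```bash
python3 st.py
```

```text
t 17.2 r 51.7 ang 38.07 yaw 37.08 z 73.51 Frad 0.03 Ftan -1.38 Fz -0.97 tq [-0.1027239  -0.1181681  -0.01837214] grip 39.56882357597351
```

>>> apply_moves:
  commands:
    - [[0,0,0,0,0,0.8,16],[0,0,0,0,0,0.8,16],[0,0,0,0,0,0,16]]

```text
time: 17.5
eef_pos: [608.5, -116.8, 72.0]
ee_rot: [-0.0, 0.948, 0.318, -0.0]
force: [-0.6, -0.7, -1.6]
width: 22.6
grasp_force: 39.6
```

```bash
python3 st.py
```

```text
t 17.5 r 51.68 ang 37.93 yaw 37.09 z 71.99 Frad -0.9 Ftan -0.14 Fz -1.65 tq [-0.01240988 -0.02128155 -0.02805293] grip 39.574735164642334
```

>>> apply_moves:
  commands:
    - [[0,0,0,0,0,1,16],[0,0,0,0,0,1,16],[0,0,0,0,0,1,16],[0,0,0,0,0,0,16]]

```text
time: 17.9
eef_pos: [608.5, -116.9, 69.0]
ee_rot: [-0.0, 0.948, 0.318, -0.0]
force: [0.1, 0.0, -2.2]
width: 22.4
grasp_force: 39.6
```

```bash
python3 st.py
```

```text
t 17.9 r 51.68 ang 37.8 yaw 37.09 z 69.04 Frad 0.09 Ftan -0.01 Fz -2.21 tq [-0.02933053 -0.00331183  0.03411817] grip 39.57825064659119
```

>>> apply_moves:
  commands:
    - [[0,0,0,0,0,1,16],[0,0,0,0,0,1,16],[0,0,0,0,0,1,16],[0,0,0,0,0,1,16]]

```text
time: 18.3
eef_pos: [608.7, -117.0, 65.2]
ee_rot: [-0.0, 0.948, 0.318, -0.0]
force: [-0.2, -0.1, -1.1]
width: 22.8
grasp_force: 39.6
```

>>> apply_moves:
  commands:
    - [[0,0,0,0,0,1,16],[0,0,0,0,0,1,16],[0,0,0,0,0,1,16],[0,0,0,0,0,1,16]]

```text
time: 18.7
eef_pos: [608.7, -117.0, 61.2]
ee_rot: [0.0, 0.948, 0.318, 0.0]
force: [-0.4, -0.1, -1.5]
width: 22.8
grasp_force: 39.6
```

```bash
python3 st.py
```

```text
t 18.7 r 51.77 ang 37.57 yaw 37.09 z 61.22 Frad -0.36 Ftan 0.17 Fz -1.53 tq [ 0.00758996 -0.00772487 -0.0094682 ] grip 39.58279252052307
```

>>> apply_moves:
  commands:
    - [[0,0,0,0,0,0.8,16],[0,0,0,0,0,0.8,16],[0,0,0,0,0,0.8,16],[0,0,0,0,0,0,16]]

```text
time: 19.1
eef_pos: [608.6, -117.0, 58.7]
ee_rot: [-0.0, 0.948, 0.318, -0.0]
force: [0.3, 0.3, -2.7]
width: 22.9
grasp_force: 39.6
```

>>> apply_moves:
  commands:
    - [[0,0,0,0,0,0.5,16],[0,0,0,0,0,0.5,16],[0,0,0,0,0,0,16]]

```text
time: 19.4
eef_pos: [608.7, -117.0, 57.8]
ee_rot: [-0.0, 0.948, 0.318, -0.0]
force: [0.3, -0.4, -2.3]
width: 23.0
grasp_force: 39.6
```

>>> apply_moves:
  commands:
    - [[0,0,0,0,0,0.4,16],[0,0,0,0,0,0.4,16],[0,0,0,0,0,0,16]]

```text
time: 19.7
eef_pos: [608.8, -117.0, 57.4]
ee_rot: [0.0, 0.948, 0.318, 0.0]
force: [-1.7, 0.1, 1.5]
width: 22.5
grasp_force: 39.9
```

>>> apply_moves:
  commands:
    - [[0,0,0,0,0,0.4,16],[0,0,0,0,0,0,16]]

```text
time: 19.9
eef_pos: [608.9, -117.0, 57.4]
ee_rot: [0.0, 0.948, 0.318, 0.0]
force: [-2.1, -0.2, 5.3]
width: 22.5
grasp_force: 40.2
```

The head is on the wheel (contact about 7 N, z stopped). Unload and release slowly, then back off upward.

>>> apply_moves:
  commands:
    - [[0,0,0,0,0,-0.4,16],[0,0,0,0,0,0,23],[0,0,0,0,0,0,26],[0,0,0,0,0,0,32],[0,0,0,0,0,0,40],[0,0,0,0,0,0,46],[0,0,0,0,0,0,46]]

```text
time: 20.6
eef_pos: [608.7, -117.0, 57.0]
ee_rot: [-0.0, 0.948, 0.318, -0.0]
force: [0.4, 0.2, -0.1]
width: 46.0
grasp_force: 0.0
```

>>> apply_moves:
  commands:
    - [[0,0,0,0,0,-5,46],[0,0,0,0,0,-15,46],[0,0,0,0,0,-25,46],[0,0,0,0,0,-40,46],[0,0,0,0,0,-40,46],[0,0,0,0,0,-20,46],[0,0,0,0,0,0,46],[0,0,0,0,0,0,46]]

```text
time: 21.4
eef_pos: [609.0, -117.1, 203.1]
ee_rot: [0.001, 0.948, 0.318, 0.001]
force: [0.1, -0.0, 0.2]
width: 46.0
grasp_force: 0.0
```

```bash
python3 st.py; python3 - <<'E'
from h import *
p,T=pose("wrist"); im,d=bot.grab_frame("wrist"); ps,Ts=pose("side"); i2,d2=bot.grab_frame("side")
P,u,v=cloud(p,T,d)
k=(P[:,2]>70)&(P[:,2]<95)&(np.hypot(P[:,0]-606,P[:,1]+118)<25);print("head top",k.sum(),np.median(P[k],axis=0),np.percentile(P[k][:,2],[5,95]))
w=(abs(P[:,2]-51)<3)&(np.hypot(P[:,0]-567.7,P[:,1]+148.6)<40);print("wheel z",np.median(P[w][:,2]))
P,u,v=cloud(ps,Ts,d2)
for n,x,y in (("short",518,256),("sleeve",724,36),("collar",393,92)):
    k=(P[:,2]>10)&(np.hypot(P[:,0]-x,P[:,1]-y)<45)&(P[:,2]<70); print(n,P[k].mean(0))
cv2.imwrite("pics/fin.png",np.hstack([cv2.resize(im[100:300,170:370],(400,400)),cv2.resize(i2[180:350,180:350],(400,400))]))
E
```

```text
t 21.4 r 51.93 ang 37.39 yaw 37.09 z 203.12 Frad 0.06 Ftan -0.05 Fz 0.15 tq [-0.00230886  0.00262548  0.03226111] grip 0.0
head top 570 [ 608.4415624  -116.89001942   80.77771917] [76.45365443 81.88568883]
wheel z 50.8879190483982
short [512.797469   260.00618506  31.56894784]
sleeve [727.16954655  41.62794264  35.40968543]
collar [390.92355525  94.2669491   15.66885593]
```

View pics/fin.png

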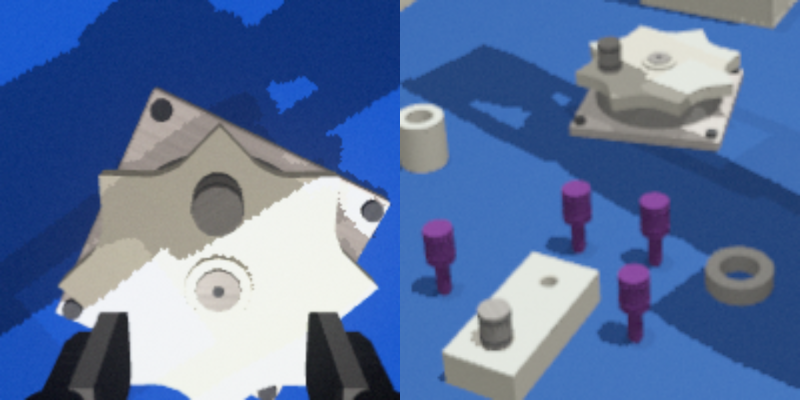

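Both views show the head lying flat on the wheel, top at 80.8 mm (81 expected). The short pin, sleeve and collar are undisturbed, and the robot is clear. Handing in.

```bash
python3 -c "
from cell import bot
print(bot.sign_off())"
```

```text
the job is handed in; nothing more can be done
None
```

The long pin is fully home, head down on the wheel, after a light counter-clockwise turn (under 5 N sideways). The gripper is clear, the short pin, sleeve and collar are undisturbed, the tub was never approached, and the job was handed in after about 21 s.

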